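# Drop the ruri blue tile onto the warmer and switch it on

## Task

Press down the yellow paddle of the lane in which the ruri blue tile is waiting, so that its gate lifts and the tile slides by itself onto the copper warmer plate, and then let the paddle spring back up. Then push the red toggle switch all the way over, from leaning towards the robot to leaning away from it. Do not touch or lift the tiles, leave the white tile waiting behind its gate, and leave everything else standing where it is.

Things in the scene. Friction and masses are not known exactly. Their poses are not given: they have to be found in the camera images.
- feeder: Fixed grey and steel tile feeder, 295 long, 212 wide, 120 mm high. Origin on the table under it; +x is the way tiles slide (away from the robot), +y its left. Two chutes slope down to +x at 27 degrees, lane centres at y = +37 (left) and -37 mm (right), a tile waiting in each behind an orange gate. A released tile slides onto the copper plate within about 1 s and stays there.
- plate (a point): Centre of the copper warmer plate's top face at the foot of the chutes, at feeder x +70 mm, 22 mm above the table; 100 (x) x 152 mm (y), with a fence 34 mm high round its far end and sides. Axes as the feeder's.
- left_paddle (a point): Centre of the top of the left lane's yellow paddle (42 x 44 mm, 115 mm above the table when up), beside the lane at feeder x -145, y +88 mm. It is the near end of a rocking lever pivoted 70 mm farther in +x; the gate hangs on the far end. Pressed straight down it sinks 21 mm to its stop against a spring, 2 to 6 N, and springs back.
- right_paddle (a point): The same for the right lane, at feeder x -145, y -88 mm.
- left_gate (a joint): Left rocking lever, rad: 0 with the paddle up and the gate shut, 0.30 with the paddle fully down and the gate fully lifted; a tile gets through from about 0.10, freely from 0.2.
- right_gate (a joint): The same for the right rocking lever.
- blue_tile: Ruri blue glazed tile, 60 x 60 x 8 mm, about 66 g, waiting on one of the two chutes, left or right. Origin at the centre of its underside, z out of its glazed face.
- white_tile: White glazed tile of the same size, waiting on the other chute. Origin likewise.
- warm_switch_base: Grey block of the warmer's toggle switch, fixed to the table, 70 (x) x 50 (y) x 25 mm high, standing left or right of the feeder. Origin at the centre of its underside; the lever swings in its x-z plane about an axis along y, 22 mm above the table over the origin.
- warm_switch_tip (a point): Centre of the red ball, 26 mm across, on the end of the toggle lever (a steel rod 10 mm thick), 70 mm from the lever's axis.
- warm_switch (a joint): Toggle lever, rad: 0 = off, leaning 0.5 rad to the block's -x (towards the robot); 0.5 = upright; 1.0 = on, leaning 0.5 rad to its +x, against its stop. Stays where it is left; about 1 N at the ball moves it.
- tub: Closed white polypropylene tub with a blue lid, 92 mm across, 70 mm high, loose. Origin at the centre of its underside.
- rib: Green silicone rib, about 85 x 60 x 9 mm, lying loose. Origin on its underside, near its middle.
- oak_block: Oak tile block, 75 x 75 x 32 mm, loose. Origin at the centre of its underside.
- spare_tile_a: Spare blue tile lying flat on the table, 60 x 60 x 8 mm, not part of the job. Origin at the centre of its underside.
- spare_tile_b: Spare blue tile lying on top of the other spare, same size. Origin at the centre of its underside.
- glaze_jar: Closed glaze jar, 60 mm across, 85 mm high, loose. Origin at the centre of its underside.

How it is judged:
On the way, in this order (a step that is already met when the one before it is completed fails the run):
1. a paddle is pressed and its gate begins to lift (value of joint any of left_gate, right_gate above 0.04 rad), for 0.05 s.
2. the blue tile lies flat on the warmer plate (x of blue_tile in the frame of feeder between 0.046 and 0.096 m and z of blue_tile in the frame of feeder between 0.018 and 0.026 m and angle between blue_tile's own z axis and vertical below 0.06 rad), for 0.2 s.
3. the toggle switch is pushed over to on (value of joint warm_switch above 0.85 rad), for 0.1 s.
At the end, for the whole second after the job is handed in: The blue tile lies still and flat (0.06 rad) on the warmer plate, its centre 46 to 96 mm along the feeder's x; both levers are back below 0.04 rad; the switch is beyond 0.85 rad; the white tile is within 10 mm and the other loose things within 15 mm of where they were (all of step 2 and linear speed of blue_tile below 0.01 m/s and value of joint each of left_gate, right_gate below 0.04 rad and value of joint warm_switch above 0.85 rad and distance of white_tile from where it was at the start of the episode below 0.01 m and distance of each of tub, rib, oak_block, spare_tile_a, spare_tile_b, glaze_jar from where it was at the start of the episode below 0.015 m); the robot touches nothing.
It fails at once if the fingers touch a tile of the feeder (contact force between the fingers and blue_tile above 0.5 N or contact force between the fingers and white_tile above 0.5 N).
It fails at once if a tile of the feeder is lifted (z of any of blue_tile, white_tile in the frame of feeder above 0.08 m).
It fails at once if the white tile is let go or moved by more than 10 mm (distance of white_tile from where it was at the start of the episode above 0.01 m).
It fails at once if the switch is pushed over before the blue tile is on the plate (value of joint warm_switch above 0.6 rad and x of blue_tile in the frame of feeder below 0.046 m).
It fails at once if another loose thing is moved by more than 15 mm (distance of any of tub, rib, oak_block, spare_tile_a, spare_tile_b, glaze_jar from where it was at the start of the episode above 0.015 m).
It also fails if it takes over 38 s, if anything falls off the work surface, if the arm or the gripper's body presses on something with over 40 N, if the wrist force passes 120 N, or if a joint passes its speed limit or range.

## Robot

A 6-joint arm with a two-finger parallel gripper is mounted at the origin on the work surface. World frame = base frame: x ahead of the robot, y to its left, z up, the work surface at z = 0. Lengths are in m, angles in rad, forces in N, time in s.
With the tool pointing down it reaches from about 0.375 to 0.975 m from the base axis. Payload 3.8 kg.
Tool frame: the origin (TCP) lies at the very end of the fingers, on their centre line; the grasp point (between the pads) lies 19 mm behind it; z points along the fingers, y is the direction in which the jaws open and shut (so a half turn about z gives the same grasp; the last joint's range is limited). The gripper opens to 88 mm and grips with 3 to 60 N. Pads are 18 mm wide; open, the fingers measure 123 mm over their backs; the gripper's body (75 mm by 187 mm) begins 45 mm behind the grasp point.
Start: joints at [-1.313, 0.264, 1.604, -0, 1.274, -0.037], TCP at [0.196, -0.646, 0.239] pointing down, gripper open.
Joint ranges: [-2.63, 2.63], [-0.94, 2.18], [0.31, 2.57], [-1.31, 4.45], [0, 2.66], [-2.55, 2.55]. Speed limits (rad/s): [2.57, 2.57, 3.14, 3.14, 3.14, 3.14].

## Interface

Orientations are given as a rotation vector (axis times angle).
In Python, from cell import env gives the robot as it stands.
- The arm moves only by the tool drive_tool, never from a script. Its argument "steps" is a list that holds one entry, the list of rows, each a list of 7 numbers: the turn, a rotation vector about the tool's x, y, z in rad, then the shift along the tool's x, y, z in m, then the opening, from -1 (shut) to 1 (fully open). In form: [[[ax, ay, az, dx, dy, dz, hand], ...]]. A call has 1 to 5 rows; each row is the pose to reach, as a shift and turn from the pose commanded when the call began, along the tool's axes at that moment; what a row does not reach only later rows make up. A row lasts 1/8 s, in which the tool goes at most 62.5 mm and 10.7 degrees, less where a joint would pass 70% of its speed; a pose out of reach is approached as far as the arm can. A call with a gripper value outside its range is refused whole. The fingers move at their own pace and stop on an object; "grip_force" is the grip in N (left out, the last holds). Time passes only in rows, so rows that repeat a pose let the fingers close. It gives the time, the measured TCP pose, the force and the opening at its end, in the units of the state.
- env.get_state(): the state, without advancing time (a new reading comes with each control period).
- env.camera(name): name is "side" or "top" or "wrist"; returns the picture (400x640x3 uint8, blue, green, red); there is no depth.
- env.camera_info(name): a dict with "fx", "fy", "cx", "cy" (pixels), "k1" (the pictures are not rectified: a ray, as slopes to the right and down, at radius r is drawn at 1 + k1 r^2 times it, then the intrinsics apply), "camera_from_world" (4x4, takes a point from world to camera coordinates). Camera axes: x right, y down, z forward; pixel columns grow to the right and rows downward; lengths in m; the calibration is good to about 2 mm. A picture is of the moment at which its call begins: read the wrist's pose just before it. camera_info takes no time and is no camera call; for the wrist camera it gives the pose at the moment of the call.
- env.job_done(): hands the job in, once; it reports no verdict.
The state is a dict: "time_s": time; "joint_positions": joint angles; "joint_velocities": joint speeds; "effort": joint torques, N m; "ee_pos": TCP position; "tcp_rot": TCP orientation; "force": force on the tool from outside, world axes, zero at the start; "moment": the same for the moment, N m; "width": opening from 0.0 (shut) to 1.0 (fully open).
Only numpy, scipy, OpenCV 4.12 (cv2) and the standard library are available. Lean on these libraries where they do the work, as an engineer would, in place of code of your own. Each camera call takes 0.05 s, during which the arm holds its last target. There are 200 camera calls.

## Working session

There is one attempt and no reset: what is moved stays moved. The work goes in short steps, Python scripts to look and compute and a tool call to move; the robot and the scene stay as the last step left them, time stands still between calls to the robot, and variables do not carry over. Pictures are saved under pics/ and viewed, about 8 in all and at most 12, crops included, and the job is handed in when it is done.

Besides the shell and the picture viewer there is one more tool, called after ">>>" as name(argument=value, ...), one argument or row to a line, values as JSON. drive_tool: Moves the arm, as the interface text tells. Its arguments: {"type":"object","properties":{"steps":{"type":"array","items":{"type":"array","items":{"type":"array","items":{"type":"number"}}}},"grip_force":{"type":"number"}},"required":["steps"]}

```bash
mkdir -p pics
python3 - <<'E'
from cell import env
import cv2
for n in("top","side"):
    cv2.imwrite(f"pics/{n}0.png",env.camera(n)); 
    i=env.camera_info(n);print(n,{k:(v if k!="camera_from_world" else [[round(float(a),4) for a in r] for r in v]) for k,v in i.items()})
s=env.get_state();print(s)
E
```

```text
top {'fx': 368.2997255272325, 'fy': 368.2997255272325, 'cx': 316.95423053133766, 'cy': 203.52121592777274, 'k1': -0.058198569103328435, 'camera_from_world': [[0.0267, -0.9993, 0.0245, 0.052], [-0.9888, -0.03, -0.1461, 0.533], [0.1468, -0.0203, -0.989, 1.0814], [0.0, 0.0, 0.0, 1.0]]}
side {'fx': 419.1198889146328, 'fy': 419.1198889146328, 'cx': 324.1006423123258, 'cy': 202.83947110558697, 'k1': -0.09533299123676402, 'camera_from_world': [[-0.9674, -0.2528, -0.0156, 0.5447], [-0.1549, 0.6391, -0.7533, 0.1176], [0.2004, -0.7264, -0.6575, 1.0224], [0.0, 0.0, 0.0, 1.0]]}
{'time_s': 0.1, 'joint_positions': array([-1.31286712e+00,  2.64658233e-01,  1.60521236e+00, -2.20973893e-05,
        1.27369116e+00, -3.68756214e-02]), 'joint_velocities': array([-2.06823931e-03, -2.01927066e-03, -1.25554099e-03, -9.25993878e-04,
        5.89781058e-04, -1.30327141e-05]), 'effort': array([ 1.33433599e-05, -5.03622580e+01, -3.58070827e+01,  7.30645470e-02,
        2.33260298e-02, -7.03640580e-05]), 'ee_pos': array([ 0.19597012, -0.64526985,  0.23753924]), 'tcp_rot': array([-3.10558989e+00, -4.61126227e-01,  3.73915777e-04]), 'force': array([-0.82964278, -0.87046349,  0.15817151]), 'moment': array([0.01072054, 0.01258457, 0.01376975]), 'width': 0.9961423047326552}
```

View pics/top0.png

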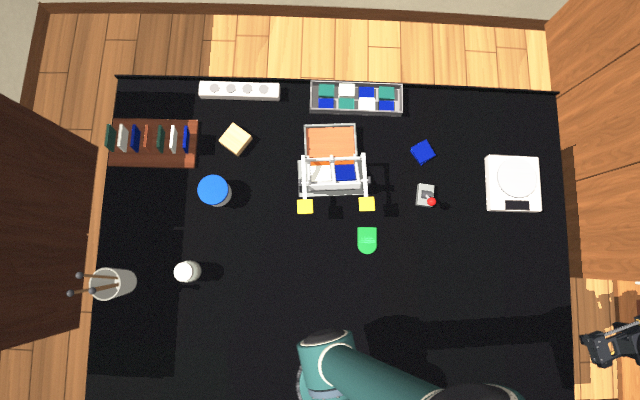

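View pics/side0.png

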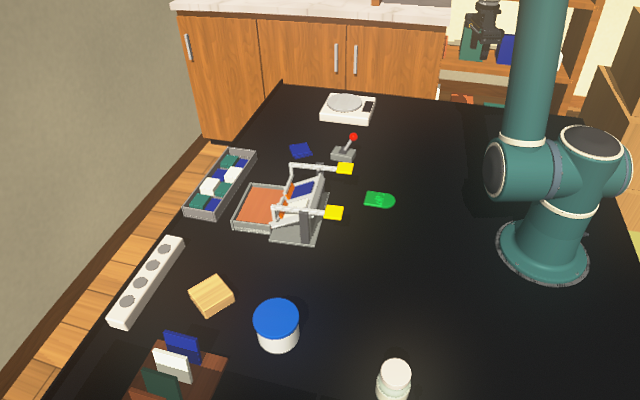

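```bash
cat > h.py <<'E'
import numpy as np,cv2
from cell import env
def K(i):return np.array([[i['fx'],0,i['cx']],[0,i['fy'],i['cy']],[0,0,1]]),np.array([i['k1'],0,0,0,0.])
def ray(n,uv,i=None):
    i=i or env.camera_info(n);k,d=K(i);T=np.array(i['camera_from_world'])
    x=cv2.undistortPoints(np.array([[uv]],float),k,d)[0,0];R=T[:3,:3]
    return -R.T@T[:3,3],R.T@np.array([x[0],x[1],1])
def onz(n,uv,z,i=None):
    o,v=ray(n,uv,i);return (o+v*(z-o[2])/v[2]).round(4)
def blobs(img,h0,h1,amin=15):
    hsv=cv2.cvtColor(img,cv2.COLOR_BGR2HSV);m=cv2.inRange(hsv,(h0,170,110),(h1,255,255))
    n,l,s,c=cv2.connectedComponentsWithStats(m)
    return [(c[j].round(1),int(s[j,4])) for j in range(1,n) if s[j,4]>=amin]
def tri(pairs):
    A=np.zeros((3,3));b=np.zeros(3)
    for n,uv in pairs:
        o,v=ray(n,uv);v/=np.linalg.norm(v);P=np.eye(3)-np.outer(v,v);A+=P;b+=P@o
    return np.linalg.solve(A,b).round(4)
E
python3 - <<'E'
from h import *
t=cv2.imread("pics/top0.png");s=cv2.imread("pics/side0.png")
for n,im in(("top",t),("side",s)):
    print(n,"yellow")
    for c,a in blobs(im,25,34):print(c,a,onz(n,c,.115))
    print(n,"red")
    for c,a in blobs(im,0,4)+blobs(im,176,180):print(c,a,onz(n,c,.0835))
v=np.hstack([cv2.resize(t[110:250,280:460],None,fx=2.2,fy=2.2,interpolation=2),cv2.resize(s[120:260,220:400],None,fx=2.2,fy=2.2,interpolation=2)])
cv2.imwrite("pics/crop.png",v)
E
```

```text
top yellow
top red
[431.6 201.1] 49 [ 0.5421 -0.271   0.0835]
side yellow
[344.5 167.7] 177 [ 0.5231 -0.0661  0.115 ]
[333.2 212. ] 244 [0.5111 0.1086 0.115 ]
side red
[352.9 136.2] 56 [ 0.5421 -0.272   0.0835]
```

View pics/crop.png

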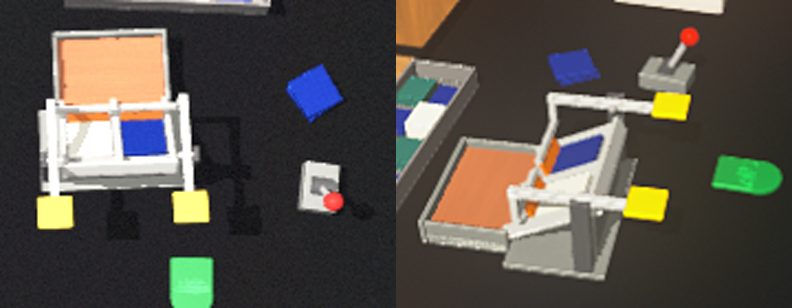

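Run:
```python
from h import *
t=cv2.imread("pics/top0.png");i=env.camera_info("top")
hsv=cv2.cvtColor(t,cv2.COLOR_BGR2HSV)
m=cv2.inRange(hsv,(24,110,110),(36,255,255))
n,l,s,c=cv2.connectedComponentsWithStats(m)
for j in range(1,n):
    if s[j,4]>60 : print(c[j].round(1),s[j,4],onz("top",c[j],.115))
for q in [(305,160),(340,164),(336,213),(300,208)]:
    print(onz("top",(280+q[0]/2.2,110+q[1]/2.2),.025))
print("tri ball",tri([("top",(431.6,201.1)),("side",(352.9,136.2))]))
g=cv2.resize(t[175:220,405:450],None,fx=12,fy=12,interpolation=cv2.INTER_CUBIC);cv2.imwrite("pics/sw.png",g)
```

```text
[366.2 203.7] 224 [ 0.5237 -0.0713  0.115 ]
[304.5 206.1] 230 [0.5114 0.1036 0.115 ]
[ 0.609  -0.2506  0.025 ]
[ 0.6048 -0.3014  0.025 ]
[ 0.5338 -0.2941  0.025 ]
[ 0.5394 -0.2424  0.025 ]
tri ball [ 0.5419 -0.2708  0.0843]
```

View pics/sw.png

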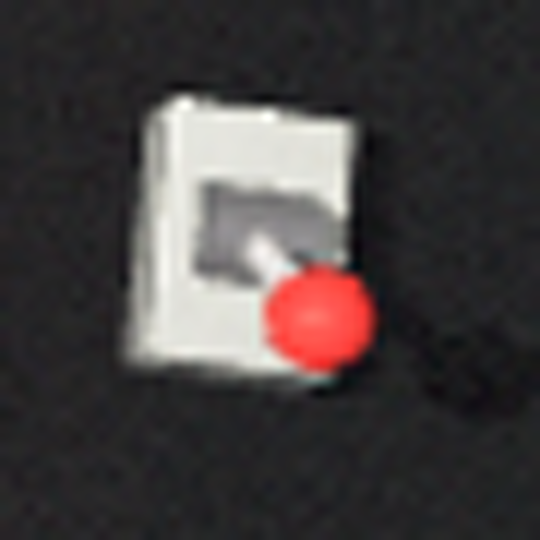

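Top view: right lane (-y) holds the blue tile at px (345,172) and the white one is left. The right paddle is at px (366,204), world (0.523, -0.069). The red ball is at px (432,201), world (0.542, -0.271, 0.084). The block's yaw is about -5°.

>>> drive_tool(
  steps=[
    [[0,0,0.13,0.04,-0.038,0,-1],[0,0,0.26,0.08,-0.076,0,-1],[0,0,0.39,0.12,-0.114,0,-1],[0,0,0.39,0.16,-0.152,0,-1],[0,0,0.39,0.2,-0.19,0,-1]],
  ],
  grip_force=20,
)

```text
time_s: 0.72
ee_pos: [0.3327, -0.4041, 0.2383]
tcp_rot: [-3.137, 0.15, 0.0]
force: [1.0, 0.2, 0.1]
width: 0.457
```

```bash
cat > go.py <<'E'
from h import *
import sys
from scipy.spatial.transform import Rotation as Ro
s=env.get_state();R=Ro.from_rotvec(s['tcp_rot'])
print(s['time_s'],s['ee_pos'].round(4),R.as_matrix().round(3).tolist(),s['force'].round(1),round(s['width'],3))
if len(sys.argv)>3:
    print("shift",R.inv().apply(np.array(sys.argv[1:4],float)-s['ee_pos']).round(4))
E
python3 go.py 0.520 -0.069 0.17
```

```text
0.725 [ 0.3327 -0.4041  0.2383] [[0.995, -0.095, -0.0], [-0.095, -0.995, 0.001], [-0.0, -0.001, -1.0]] [1.  0.2 0.1] 0.457
shift [ 0.1544 -0.3514  0.0684]
```

>>> drive_tool(
  steps=[
    [[0,0,0,0.024,-0.055,0,-1],[0,0,0,0.048,-0.11,0,-1],[0,0,0,0.072,-0.165,0,-1],[0,0,0,0.096,-0.22,0,-1],[0,0,0,0.12,-0.275,0,-1]],
  ],
)

```text
time_s: 1.35
ee_pos: [0.4783, -0.1417, 0.2385]
tcp_rot: [3.138, -0.15, -0.0]
force: [1.0, -0.2, 0.4]
width: 0.004
```

```bash
python3 go.py 0.520 -0.069 0.14
```

```text
1.35 [ 0.4783 -0.1417  0.2385] [[0.995, -0.095, -0.0], [-0.095, -0.995, -0.0], [-0.0, 0.0, -1.0]] [ 1.  -0.2  0.4] 0.004
shift [ 0.0347 -0.0764  0.0985]
```

>>> drive_tool(
  steps=[
    [[0,0,0,0.018,-0.038,0.02,-1],[0,0,0,0.035,-0.076,0.05,-1],[0,0,0,0.035,-0.076,0.085,-1],[0,0,0,0.035,-0.076,0.1,-1],[0,0,0,0.035,-0.076,0.1,-1]],
  ],
)

```text
time_s: 1.98
ee_pos: [0.5187, -0.0714, 0.1374]
tcp_rot: [-3.138, 0.15, 0.005]
force: [0.2, 0.6, 0.4]
width: 0.002
```

```bash
python3 go.py 0.520 -0.069 0.095
python3 - <<'E'
from h import *
a=cv2.resize(env.camera("side")[100:280,200:440],None,fx=1.6,fy=1.6);b=cv2.resize(env.camera("top")[110:290,260:500],None,fx=1.6,fy=1.6)
cv2.imwrite("pics/above.png",np.hstack([a,b]))
E
```

```text
1.975 [ 0.5187 -0.0714  0.1374] [[0.995, -0.096, -0.003], [-0.096, -0.995, 0.001], [-0.003, -0.0, -1.0]] [0.2 0.6 0.4] 0.002
shift [ 0.0012 -0.0025  0.0424]
```

View pics/above.png

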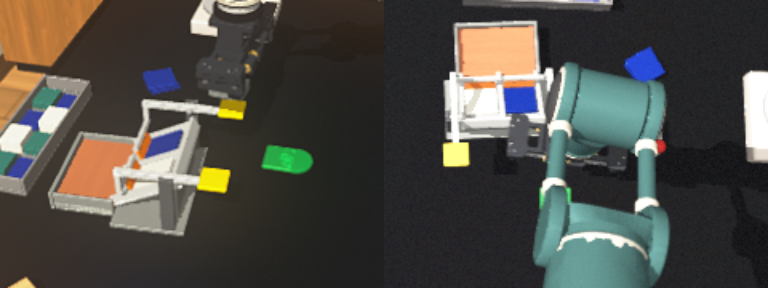

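The closed fingers hang just above the right paddle (side crop px (232,108)) and clear of the feeder. Pressing now.

>>> drive_tool(
  steps=[
    [[0,0,0,0,0,0.02,-1],[0,0,0,0,0,0.033,-1],[0,0,0,0,0,0.042,-1],[0,0,0,0,0,0.043,-1],[0,0,0,0,0,0.043,-1]],
  ],
)

```text
time_s: 2.7
ee_pos: [0.5212, -0.072, 0.0972]
tcp_rot: [3.137, -0.15, 0.004]
force: [-1.1, -1.9, 7.0]
width: 0.007
```

>>> drive_tool(
  steps=[
    [[0,0,0,0,0,0,-1],[0,0,0,0,0,0,-1],[0,0,0,0,0,0,-1],[0,0,0,0,0,0,-1],[0,0,0,0,0,0,-1]],
  ],
)

```text
time_s: 3.32
ee_pos: [0.5212, -0.072, 0.0974]
tcp_rot: [3.137, -0.15, 0.004]
force: [-1.1, -0.9, 6.4]
width: -0.001
```

```bash
python3 - <<'E'
from h import *
a=cv2.resize(env.camera("side")[100:280,200:440],None,fx=1.6,fy=1.6);b=cv2.resize(env.camera("top")[110:290,260:500],None,fx=1.6,fy=1.6)
cv2.imwrite("pics/press.png",np.hstack([a,b]))
E
python3 go.py
```

```text
3.425 [ 0.5212 -0.072   0.0974] [[0.995, -0.095, 0.003], [-0.095, -0.995, -0.001], [0.003, 0.001, -1.0]] [-0.3 -2.6  6.7] 0.007
```

View pics/press.png

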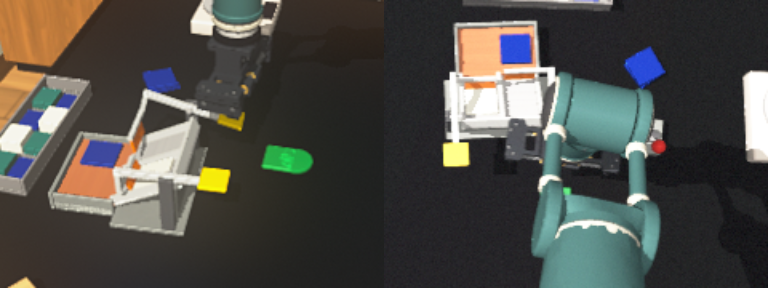

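The blue tile lies on the copper plate (side crop px (100,153)) and the white one still waits. Raising, then moving behind the ball.

>>> drive_tool(
  steps=[
    [[0,0,0,0,0,-0.02,-1],[0,0,0,0,0,-0.05,-1],[0,0,0,0,0,-0.08,-1],[0,0,0,-0.01,0.04,-0.08,-1],[0,0,0,-0.02,0.08,-0.08,-1]],
  ],
)

```text
time_s: 4.05
ee_pos: [0.4927, -0.1496, 0.1768]
tcp_rot: [3.138, -0.147, 0.003]
force: [0.2, -0.7, -0.3]
width: 0.009
```

```bash
python3 go.py 0.488 -0.267 0.07
```

```text
4.05 [ 0.4927 -0.1496  0.1768] [[0.996, -0.094, 0.002], [-0.094, -0.996, -0.0], [0.002, 0.0, -1.0]] [ 0.2 -0.7 -0.3] 0.009
shift [0.0061 0.1173 0.1068]
```

>>> drive_tool(
  steps=[
    [[0,0,0,0.002,0.05,0,-1],[0,0,0,0.004,0.1,0,-1],[0,0,0,0.006,0.117,0.02,-1],[0,0,0,0.006,0.117,0.07,-1],[0,0,0,0.006,0.117,0.107,-1]],
  ],
)

```text
time_s: 4.68
ee_pos: [0.4861, -0.265, 0.0659]
tcp_rot: [-3.136, 0.151, 0.003]
force: [0.2, 0.6, 0.1]
width: 0.0
```

```bash
python3 go.py 0.588 -0.275 0.07;python3 - <<'E'
from h import *
a=cv2.resize(env.camera("side")[90:270,200:440],None,fx=1.6,fy=1.6);b=cv2.resize(env.camera("top")[110:290,260:500],None,fx=1.6,fy=1.6)
cv2.imwrite("pics/sw1.png",np.hstack([a,b]))
E
```

```text
4.675 [ 0.4861 -0.265   0.0659] [[0.995, -0.096, -0.002], [-0.096, -0.995, 0.002], [-0.002, -0.002, -1.0]] [0.2 0.6 0.1] 0.0
shift [ 0.1024  0.0002 -0.0044]
```

View pics/sw1.png

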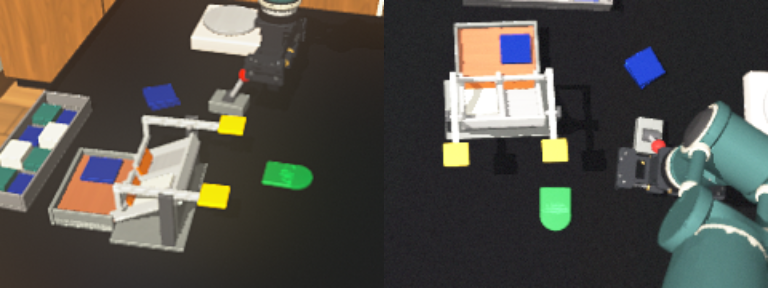

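The paddle is back up and the fingers stand behind the ball. Pushing away from the robot.

>>> drive_tool(
  steps=[
    [[0,0,0,0.02,0,-0.004,-1],[0,0,0,0.045,0,-0.004,-1],[0,0,0,0.065,0,-0.004,-1],[0,0,0,0.082,0,-0.004,-1],[0,0,0,0.094,0,-0.004,-1]],
  ],
)

```text
time_s: 5.4
ee_pos: [0.5817, -0.2746, 0.0731]
tcp_rot: [-3.138, 0.149, 0.0]
force: [-1.2, -0.1, -0.9]
width: 0.006
```

>>> drive_tool(
  steps=[
    [[0,0,0,0.003,0,0,-1],[0,0,0,0.006,0,0,-1],[0,0,0,0.008,0,0,-1],[0,0,0,0.008,0,0,-1]],
  ],
)

```text
time_s: 5.9
ee_pos: [0.5856, -0.2751, 0.0723]
tcp_rot: [-3.136, 0.149, 0.01]
force: [-8.7, 1.5, 4.1]
width: 0.004
```

The force rose to about 9 N, so the lever is against its stop. Backing off and checking.

>>> drive_tool(
  steps=[
    [[0,0,0,-0.03,0,0,-1],[0,0,0,-0.08,0,0,-1],[0,0,0,-0.1,0,-0.04,-1],[0,0,0,-0.1,0.05,-0.1,-1],[0,0,0,-0.1,0.1,-0.12,-1]],
  ],
)

```text
time_s: 6.52
ee_pos: [0.4809, -0.3618, 0.1935]
tcp_rot: [3.136, -0.147, 0.006]
force: [0.4, -0.6, -0.7]
width: 0.007
```

>>> drive_tool(
  steps=[
    [[0,0,0,0,0,0,-1],[0,0,0,0,0,0,-1]],
  ],
)

```text
time_s: 6.78
ee_pos: [0.4797, -0.3608, 0.1898]
tcp_rot: [-3.137, 0.151, 0.0]
force: [0.3, 0.7, -0.2]
width: 0.008
```

```bash
python3 - <<'E'
from h import *
S=env.camera("side");T=env.camera("top")
a=cv2.resize(S[90:270,200:440],None,fx=1.6,fy=1.6);b=cv2.resize(T[110:290,260:500],None,fx=1.6,fy=1.6)
cv2.imwrite("pics/end.png",np.hstack([a,b]))
r=[(blobs(I,0,4)+blobs(I,176,180)) for I in(S,T)];print(r)
print(tri([("side",r[0][0][0]),("top",r[1][0][0])]))
print([onz("side",c,.115) for c,_ in blobs(S,25,34)])
for n,I,f in(("top",T,"top0"),("side",S,"side0")):print(n,[(c.tolist(),a,) for c,a in blobs(I,105,125,40)],[(c.tolist(),a) for c,a in blobs(cv2.imread(f"pics/{f}.png"),105,125,40)])
E
python3 go.py
```

```text
[[(array([332.7, 132.7]), 58)], [(array([432.9, 179.8]), 56)]]
[ 0.6065 -0.276   0.0844]
[array([ 0.5231, -0.0661,  0.115 ]), array([0.5113, 0.1086, 0.115 ])]
top [([366.0, 91.5], 150), ([325.6, 102.8], 132), ([385.8, 105.1], 131), ([132.5, 135.1], 52), ([184.6, 136.8], 63), ([341.7, 140.2], 305), ([422.2, 151.5], 384), ([213.6, 187.8], 576)] [([366.0, 91.5], 150), ([325.6, 102.7], 133), ([385.8, 105.1], 131), ([132.6, 135.1], 51), ([184.6, 136.8], 63), ([422.2, 151.4], 386), ([344.6, 172.3], 288), ([213.3, 187.8], 598)]
side [([275.5, 317.9], 1509), ([180.3, 341.9], 334)] [([275.5, 317.9], 1509), ([180.4, 342.0], 324)]
6.875 [ 0.4794 -0.3594  0.1885] [[0.996, -0.095, -0.002], [-0.095, -0.996, 0.002], [-0.002, -0.002, -1.0]] [-0.3 -0.8 -0.8] 0.006
```

View pics/end.png

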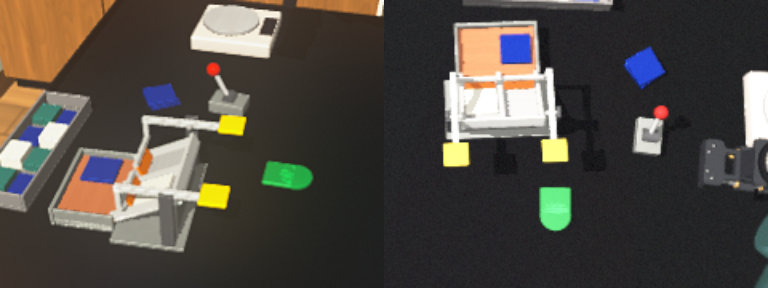

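Run:
```python
from h import *
p=onz("top",(341.7,140.2),.03)
L=np.array([.5113,.106]);R=np.array([.5233,-.069]);y=(L-R)/np.linalg.norm(L-R);x=np.array([y[1],-y[0]])
print(p,"feeder x",(p[:2]-(L+R)/2)@x-.145)
print(env.job_done())
```

```text
[ 0.7368 -0.0057  0.03  ] feeder x 0.0723302228557231
the job is handed in; nothing more can be done
None
```

I pressed the right lane's paddle, where the blue tile was waiting, and the tile slid onto the copper plate. I then let the paddle spring back and pushed the red toggle over to on. The job was handed in at about 7 s on the robot's clock; no verdict is reported.

My last checks, all from camera measurements, showed:

- **Blue tile:** its centre is about 72 mm along the feeder's x, inside the 46 to 96 mm band. It looks flat in the pictures, but I did not measure its tilt or speed.
- **Paddles:** both are back up, at the same positions as at the start to within 0.2 mm.
- **Switch:** the ball travelled 65 mm of the roughly 67 mm full swing, and the force rose to about 9 N as it reached its stop. That puts the lever at roughly 0.97 rad.
- **Loose things:** the white tile still waits behind its gate in the pictures. The exposed spare tile and the tub have not moved (under 0.5 px). I judged the rib by eye only. I did not check the oak block or the glaze jar afterwards, and the arm did not go near them.
- **Robot:** the gripper ended clear of everything, at a height of 0.19 m.

None of these checks failed or disagreed.

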